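# Gather loose microtubes in the blue corner of a carry tray

## Task

Lift the white carry tray by the bar of its handle and tilt it so that all three loose microtubes slide onto the blue pad in its blue corner, with nothing spilled. Bring that corner over the empty tube rack, a few centimetres above it, clearly the lowest corner of the tray, and finish while still holding the tray tilted and still there, ready for the tubes to be picked out. Do not let the tray touch the rack or disturb the other things on the bench.

Things in the scene. Friction and masses are not known exactly. Their poses are not given: they have to be found in the camera images.
- tray: Open white carry tray, 160 (x) x 120 (y) x 35 mm high outside, walls and floor 4 mm, about 0.22 kg, low-friction plastic (tubes in it start to slide at about 13 to 20 degrees of tilt). Origin: centre of its underside; z up out of the tray. A rigid arched handle spans its length: grey posts outside the middles of the two short walls (overall length with them 175 mm) and a straight bar along the tray's x axis. The blue corner is its -x, -y corner.
- handle (a point): Middle of the handle's bar (black rubber sleeve, 75 mm long), 105 mm above the tray's underside and over its centre; the bar is 15 mm wide and 15 mm high and runs along the tray's x axis, so it is pinched along the tray's y. Axes as the tray's.
- blue_corner (a point): Inner floor corner of the tray at its blue corner: tray coordinates (-76, -56, 4) mm. The blue pad on the floor reaches 70 mm from it along the tray's +x and 54 mm along its +y. Axes as the tray's.
- tube_1_mid (a point): Middle of the first closed microtube, 37 mm long, 13 mm across its collar, tapered, about 10 g, lying loose in the tray; its z axis runs along the tube from tip to cap.
- tube_2_mid (a point): Middle of the second microtube, same kind.
- tube_3_mid (a point): Middle of the third microtube, same kind (the three differ a little in tint).
- rack: Empty pale-blue microtube rack standing on the bench, stuck down, 38 (x) x 110 (y) x 38 mm high. Origin: centre of its underside, z up.
- timer: Lab timer, 62 x 62 x 20 mm, a bystander. Origin: centre of its underside.
- petri_a: Closed petri dish, 58 mm across, 15 mm high, a bystander. Origin: centre of its underside.
- marker: Blue pen lying on the bench, 125 mm long along its y, 11 mm thick, a bystander. Origin: centre of its underside.
- cycler: Large pale thermal cycler standing fixed on the left of the bench, 530 (x) x 270 (y) x 390 mm high; the arm starts on its left and must pass in front of it. Origin: middle of its underside; x runs to its back, so its front face lies 265 mm from the origin along -x.
Mind the look-alikes: they are no part of the job. What is shaped like the rack but pink is not meant.

How it is judged (in metres and radians):
At the end, for the whole second after the job is handed in: Tray held still in the fingers, touching nothing else; blue inner corner within 45 mm (level) of the rack's centre, 48-140 mm above the bench; tray x and y axes both rise 8 deg or more from that corner; all three tube middles over the blue pad (72 x 56 mm from the corner), inside the walls (x of tube_1_mid in the frame of blue_corner between -0.002 and 0.072 m and y of tube_1_mid in the frame of blue_corner between -0.002 and 0.056 m and z of tube_1_mid in the frame of blue_corner between -0.002 and 0.033 m and x of tube_2_mid in the frame of blue_corner between -0.002 and 0.072 m and y of tube_2_mid in the frame of blue_corner between -0.002 and 0.056 m and z of tube_2_mid in the frame of blue_corner between -0.002 and 0.033 m and x of tube_3_mid in the frame of blue_corner between -0.002 and 0.072 m and y of tube_3_mid in the frame of blue_corner between -0.002 and 0.056 m and z of tube_3_mid in the frame of blue_corner between -0.002 and 0.033 m and angle between tray's own x axis and vertical below 1.43 rad and angle between tray's own y axis and vertical below 1.43 rad and horizontal distance between blue_corner and rack below 0.045 m and height (world z) of blue_corner between 0.048 and 0.14 m and contact force between tray and the fingers above 1 N and linear speed of tray below 0.02 m/s and contact force between tray and rack below 0.1 N); the arm keeps its last pose, push and grip.
It fails at once if the tray touches the rack (contact force between tray and rack above 0.5 N).
It fails at once if a tube is spilled out of the tray (distance between any of tube_1_mid, tube_2_mid, tube_3_mid and tray above 0.15 m).
It fails at once if a bystander is moved more than 15 mm (distance of any of timer, petri_a, marker from where it was at the start of the episode above 0.015 m).
It also fails if it takes over 48 s, if anything falls off the work surface, if the arm or the gripper's body presses on something with over 40 N, if the wrist force passes 120 N, or if a joint passes its speed limit or range.

## Robot

A 7-joint arm with a two-finger parallel gripper is mounted at the origin on a cart in front of the work surface, level with it; the furniture and walls round the work are solid. World frame = base frame: x ahead of the robot, y to its left, z up, the work surface at z = 0. Lengths are in mm, angles in rad, forces in N, time in s.
With the tool pointing down it reaches from about 400 to 925 mm from the base axis. Payload 4.1 kg.
Tool frame: the origin (TCP) lies where the fingers leave the gripper's body, on its centre line; the fingertips stand 73 mm ahead of it and the grasp point (between the pads) lies 54 mm ahead of it; z points along the fingers, x is the direction in which the jaws open and shut, and the axes are right-handed (so a half turn about z gives the same grasp; the last joint's range is limited). The gripper opens to 85 mm and grips with 20 to 120 N. Pads are 22 mm wide; open, the fingers measure 114 mm over their backs; the gripper's body (76 mm by 85 mm) begins 54 mm behind the grasp point. The pads swing forward as they close: fully open they stand 13 mm farther back than shut.
Start: joints at [1.22, 0.398, 0.045, 1.537, -0.019, 1.207, -0.051], TCP at [161.98, -629.52, 303.947] pointing down, gripper open.
Joint ranges: [-2.82, 2.82], [-0.49, 2.23], [-1.37, 1.46], [0, 2.46], [-1.36, 4.5], [0.23, 2], [-2.94, 2.94]. Speed limits (rad/s): [2.57, 2.57, 3.14, 3.14, 3.14, 3.14, 3.14].

## Interface

Orientations are given as [roll, pitch, yaw] about the fixed x, y, z axes, in that order (R = Rz(yaw) Ry(pitch) Rx(roll)).
In Python, from workcell import * gives the robot as it stands. The module is installed in compiled form; this text tells all that it offers.
- The arm moves only by the tool servo_tool, never from a script. Its argument "deltas" is text: rows parted by semicolons, each of 7 numbers parted by spaces: the shift along the world's x, y, z in m, then the turn, a rotation vector about the world's x, y, z in degrees, then the finger opening in m, from 0 to 0.0854. In form: tx ty tz wx wy wz jaw; .... A call has 1 to 10 rows; each row shifts and turns the commanded pose from where the row before left it; what a row does not reach is not made up. A row lasts 1/12 s, in which the tool goes at most 41.7 mm and 7.16 degrees, less where a joint would pass 70% of its speed; a pose out of reach is approached as far as the arm can. A call with a gripper value outside its range is refused whole. The fingers move at their own pace and stop on an object; "squeeze" is the grip in N (left out, the last holds). Time passes only in rows, so rows that do not move let the fingers close. It gives the time, the measured TCP pose, the force and the opening at its end, in the units of the state.
- get_state(): the state, without advancing time (a new reading comes with each control period).
- read_camera(name): name is "side" or "top"; returns a dict with "pixels" (420x560x3 uint8, red, green, blue), "depth" (420x560 float32, mm along the optical axis (not along the pixel's ray), 0 where there is no reading), "K" (3x3 intrinsics, pixels), "view" (4x4, takes a point from world to camera coordinates). Camera axes: x right, y down, z forward; pixel columns grow to the right and rows downward; lengths in mm; the calibration is good to about 2 mm. A picture is of the moment at which its call begins.
- close_job(): hands the job in, once; it reports no verdict.
The state is a dict: "t": time; "q": joint angles; "joint_vel": joint speeds; "joint_torque": joint torques, N m; "position": TCP position; "tool_rot": TCP orientation; "contact_force": force on the tool from outside, world axes, zero at the start; "wrist_torque": the same for the moment, N m; "finger_gap": opening from 0.0 (shut) to 1.0 (fully open).
Only numpy, scipy, OpenCV 4.12 (cv2) and the standard library are available. Lean on these libraries where they do the work, as an engineer would, in place of code of your own. Each camera call takes 0.05 s, during which the arm holds its last target. There are 200 camera calls.

## Working session

There is one attempt and no reset: what is moved stays moved. The work goes in short steps, Python scripts to look and compute and a tool call to move; the robot and the scene stay as the last step left them, time stands still between calls to the robot, and variables do not carry over. Pictures are saved under pics/ and viewed, about 8 in all and at most 12, crops included, and the job is handed in when it is done.

Besides the shell and the picture viewer there is one more tool, called after ">>>" as name(argument=value, ...), one argument or row to a line, values as JSON. servo_tool: Moves the arm, as the interface text tells. Its arguments: {"type":"object","properties":{"deltas":{"type":"string"},"squeeze":{"type":"number"}},"required":["deltas"]}

```bash
mkdir -p pics
cat > h.py <<'E'
from workcell import *
import numpy as np, cv2
def snap(n):
    c=read_camera(n); np.savez(f'/tmp/{n}.npz',**c); return c
def load(n): return np.load(f'/tmp/{n}.npz')
def cloud(c):
    d=c['depth'];v,u=np.indices(d.shape);K=c['K']
    P=np.stack([(u-K[0,2])/K[0,0]*d,(v-K[1,2])/K[1,1]*d,d],-1)
    V=c['view'];W=(P-V[:3,3])@V[:3,:3]
    W[d==0]=np.nan
    return W
def save(n,img): cv2.imwrite('pics/'+n,img[...,::-1])
E
python3 - <<'E'
from h import *
a=snap('top');b=snap('side')
save('a.png',a['pixels']);save('b.png',b['pixels'])
print(get_state()); 
for c in(a,b):
    V=c['view'];print((-V[:3,:3].T@V[:3,3]).round(),V[:3,:3].round(2).tolist())
E
```

```text
{'t': 0.1, 'q': array([ 1.22000129,  0.39911512,  0.04506312,  1.53770972, -0.0187226 ,
        1.20685793, -0.05069565]), 'joint_vel': array([-5.38625989e-04, -2.12729051e-03,  1.26956298e-03, -2.54489575e-03,
        7.40288881e-05, -1.99226467e-03,  1.15483053e-04]), 'joint_torque': array([ 4.16252034e-03, -4.76263082e+01,  1.37055293e+00, -2.54949832e+01,
        1.19286863e-02,  5.07624602e-03,  6.20189724e-06]), 'position': array([ 161.86513354, -629.09808259,  302.98933665]), 'tool_rot': array([ 3.14148656e+00,  1.66466134e-03, -1.31891699e+00]), 'contact_force': array([ 0.24855383, -1.09326362, -0.16115607]), 'wrist_torque': array([-0.01830383, -0.00400653,  0.02480663]), 'finger_gap': 0.9999902786777132}
[ 462. -319. 1221.] [[-0.03, -1.0, -0.03], [-1.0, 0.03, -0.06], [0.06, 0.02, -1.0]]
[  209. -1165.   598.] [[0.94, -0.34, -0.01], [-0.18, -0.45, -0.88], [0.3, 0.83, -0.48]]
```

View pics/a.png

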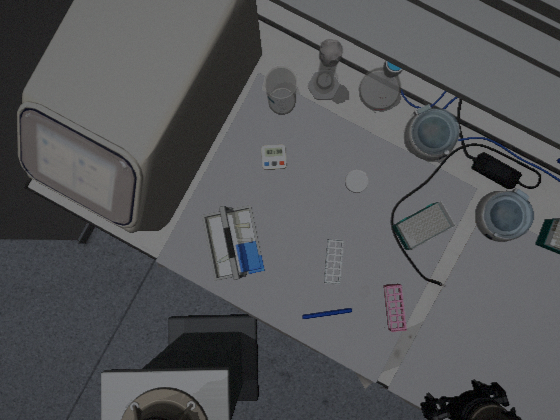

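View pics/b.png

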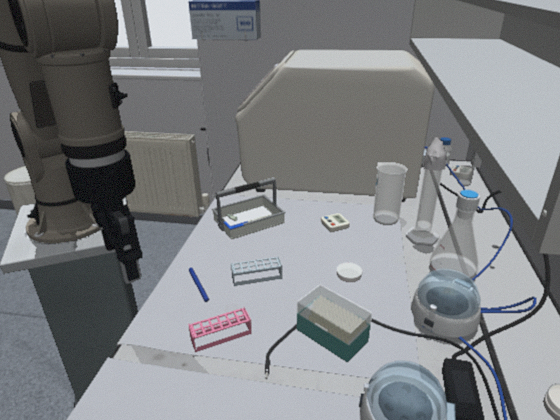

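The top view shows the tray at (235,243) with the blue pad at (250,257). The pale-blue rack is at (334,260) and the pink look-alike at (396,307). The pen is at (327,313), the petri dish at (357,181) and the timer at (274,157). The green-and-white tip box at (425,225) doesn't match the rack's description, so the rack is the one at (334,260). Next I'll enlarge it to confirm and measure.

Run:
```python
from h import *
a=load('top');W=cloud(a);p=a['pixels'].astype(int)
v,u=np.indices(W.shape[:2])
def rect(m,name):
    P=W[m];r=cv2.minAreaRect(P[:,:2].astype(np.float32));print(name,m.sum(),np.round(r[0],1),np.round(r[1],1),round(r[2],1),'z',np.nanpercentile(P[:,2],[2,50,98]).round(1));return r
box=lambda x0,x1,y0,y1:(u>x0)&(u<x1)&(v>y0)&(v<y1)&~np.isnan(W[...,2])
z=W[...,2]
print('bench z',np.nanmedian(z[210:230,290:310]))
rect(box(315,355,230,290)&(z>28)&(z<50),'rack')
r=rect(box(190,285,190,290)&(z>20)&(z<45),'tray rim'); print(cv2.boxPoints(r).round())
m=box(190,285,190,290)&(z>90);r=rect(m,'handle'); print(cv2.boxPoints(r).round())
bl=box(190,285,190,290)&(p[...,2]>p[...,0]+60); r=rect(bl,'blue');print(cv2.boxPoints(r).round())
rect(box(255,295,140,175)&(z>10),'timer');rect(box(340,375,165,197)&(z>8),'petri');rect(box(295,360,300,325)&(z>5),'pen')
# cycler front nearest
m=box(0,270,0,240)&(z>100);P=W[m&(z<420)];print('cycler',np.nanmin(P,0),np.nanmax(P,0))
t=cv2.resize(a['pixels'][195:290,190:360],(0,0),fx=4.6,fy=4.6,interpolation=cv2.INTER_CUBIC);save('c.png',np.clip(t*1.5,0,255).astype(np.uint8))
```

```text
bench z -2.7085063578387234
rack 429 [ 413.  -427.7] [ 38.  109.8] 82.9 z [30.2 35.2 39.5]
tray rim 675 [ 465.8 -181.7] [173.2 125.5] 10.4 z [22.8 34.3 39.2]
[[ 369. -136.]
 [ 392. -259.]
 [ 562. -228.]
 [ 540. -104.]]
handle 491 [ 465.8 -182.2] [171.7  15.7] 10.1 z [101.5 110.3 114.9]
[[ 380. -190.]
 [ 383. -205.]
 [ 552. -175.]
 [ 549. -159.]]
blue 537 [ 427.9 -221.5] [75.3 59. ] 10.6 z [-1.2  3.9 37.2]
[[ 385. -199.]
 [ 396. -257.]
 [ 470. -244.]
 [ 460. -186.]]
timer 595 [ 678.1 -287.4] [62.4 61.9] 2.1 z [12.  16.8 21.9]
petri 427 [ 611.  -492.1] [54.7 58.3] 87.1 z [ 9.4 13.5 18.2]
pen 216 [ 285.3 -408. ] [ 12.  122.9] 6.6 z [ 5.2  8.9 13.5]
cycler [ 473.27849493 -287.07098958  100.0102786 ] [1057.42284947  355.45193404  398.07789358]
```

View pics/c.png

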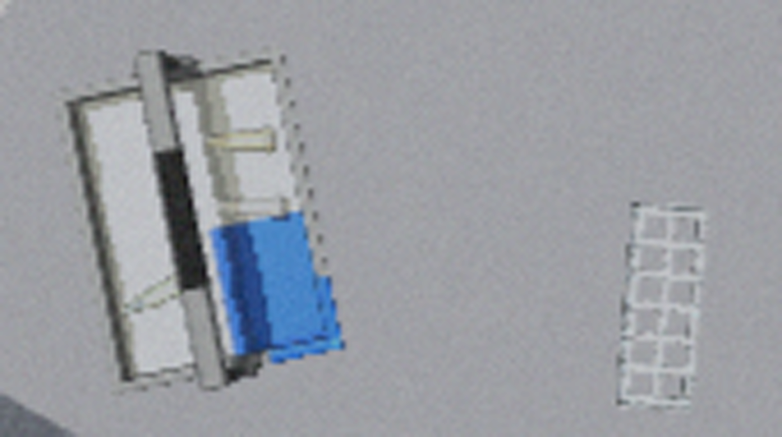

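The crop confirms the pale-blue 2×6 grid rack at (334,260). It also shows the tray's blue corner at the lower right of the tray, and three tubes: two near the right wall and one at lower left. Next I'll check cycler clearance and work out the move numbers.

Run:
```python
from h import *
a=load('top');W=cloud(a);z=W[...,2]
v,u=np.indices(z.shape)
m=(z>60)&(z<410)&(u<262)&(v<240)&~((u>190)&(v>195))&~((u>262))
P=W[m]
d=np.hypot(P[:,0]-466,P[:,1]+182)
for i in np.argsort(d)[:400:80]: print(P[i].round(),d[i].round())
s=P[(P[:,2]>60)]
r=cv2.minAreaRect(s[:,:2].astype(np.float32));print(r,cv2.boxPoints(r).round())
from scipy.spatial.transform import Rotation as R
c=np.array([413,-428,85.])
for al,be in((18,18),(20,16),(25,20)):
  T=R.from_euler('z',10.3,degrees=True)*R.from_rotvec([be,-al,0],degrees=True)
  M=T.as_matrix();print(al,be,'rise x,y',np.degrees(np.arcsin(M[2,:2])).round(1))
  o=c-M@[-76,-56,4]
  for n,pt in dict(handle=[0,0,105],tcp=[0,0,159],outer=[-80,-60,0],c2=[80,-60,0],c3=[-80,60,0],post=[-87,0,0]).items(): print(n,(o+M@pt).round(),end=' ')
  print('rotvec world',(R.from_euler('z',10.3,degrees=True).apply([be,-al,0])).round(1))
```

```text
[535. -37. 307.] 161.0
[557. -48. 278.] 162.0
[549. -43. 201.] 162.0
[551. -43. 303.] 162.0
[537. -36. 215.] 163.0
((839.2544555664062, 76.37359619140625), (501.5776062011719, 531.9710693359375), 60.04255294799805) [[ 484.   -8.]
 [ 944. -274.]
 [1195.  161.]
 [ 734.  426.]]
18 18 rise x,y [17.7 17.7]
handle [ 448. -402.  216.] tcp [ 435. -422.  265.] outer [ 411. -431.   79.] c2 [ 562. -411.  128.] c3 [ 385. -319.  115.] post [ 391. -376.   95.] rotvec world [ 20.9 -14.5   0. ]
20 16 rise x,y [19.7 15.7]
handle [ 443. -399.  217.] tcp [ 428. -417.  266.] outer [ 411. -431.   79.] c2 [ 561. -412.  133.] c3 [ 385. -318.  111.] post [ 392. -376.   93.] rotvec world [ 19.3 -16.8   0. ]
25 20 rise x,y [24.5 19.3]
handle [ 433. -411.  221.] tcp [ 414. -432.  266.] outer [ 412. -430.   79.] c2 [ 557. -416.  145.] c3 [ 383. -321.  118.] post [ 391. -376.   96.] rotvec world [ 24.1 -21.    0. ]
```

>>> servo_tool(
  deltas="0.01 0.015 0 0 0 0 0.06; 0.015 0.022 0 0 0 0 0.06; 0.015 0.022 0 0 0 0 0.06; 0.015 0.022 0 0 0 0 0.06; 0.015 0.022 0 0 0 0 0.06; 0.015 0.022 0 0 0 0 0.06; 0.015 0.022 0 0 0 0 0.06; 0.015 0.022 0 0 0 0 0.06; 0.015 0.022 0 0 0 0 0.06; 0.015 0.022 0 0 0 0 0.06",
)

```text
t: 0.93
position: [307.4, -415.1, 303.6]
tool_rot: [3.141, 0.0, -1.319]
contact_force: [1.0, 0.4, 0.8]
finger_gap: 0.701
```

>>> servo_tool(
  deltas="0.016 0.023 0 0 0 -0.4 0.06; 0.016 0.023 0 0 0 -0.5 0.06; 0.016 0.023 0 0 0 -0.4 0.06; 0.016 0.023 0 0 0 -0.4 0.06; 0.016 0.023 0 0 0 -0.4 0.06; 0.016 0.023 0 0 0 -0.4 0.06; 0.016 0.023 0 0 0 -0.4 0.06; 0.016 0.023 0 0 0 -0.4 0.06; 0.016 0.023 0 0 0 -0.4 0.06; 0.015 0.026 0 0 0 -0.4 0.06",
)

```text
t: 1.77
position: [466.3, -182.8, 303.6]
tool_rot: [3.141, -0.0, -1.392]
contact_force: [0.3, 0.7, -0.5]
finger_gap: 0.699
```

>>> servo_tool(
  deltas="0 0 -0.02 0 0 0 0.06; 0 0 -0.02 0 0 0 0.06; 0 0 -0.02 0 0 0 0.06; 0 0 -0.02 0 0 0 0.06; 0 0 0 0 0 0 0.06; 0 0 0 0 0 0 0.06",
)

```text
t: 2.27
position: [465.2, -183.3, 223.1]
tool_rot: [3.139, 0.001, -1.39]
contact_force: [-0.1, -0.3, 0.6]
finger_gap: 0.702
```

Run:
```python
from h import *
a=snap('top');b=snap('side');p=b['pixels'][140:260,60:320]
t=np.hstack([cv2.resize(a['pixels'][180:300,170:300],(400,370)),cv2.resize(b['pixels'][130:250,190:320],(400,370))])
save('d.png',np.clip(t*1.4,0,255).astype(np.uint8)); s=get_state();print(s['position'],s['tool_rot'],s['q'].round(2))
```

```text
[ 466.62568774 -183.7413864   225.00328272] [-3.14011194e+00 -9.35390690e-04 -1.39060789e+00] [ 0.56  0.22 -0.31  1.97  0.08  0.96 -1.18]
```

View pics/d.png

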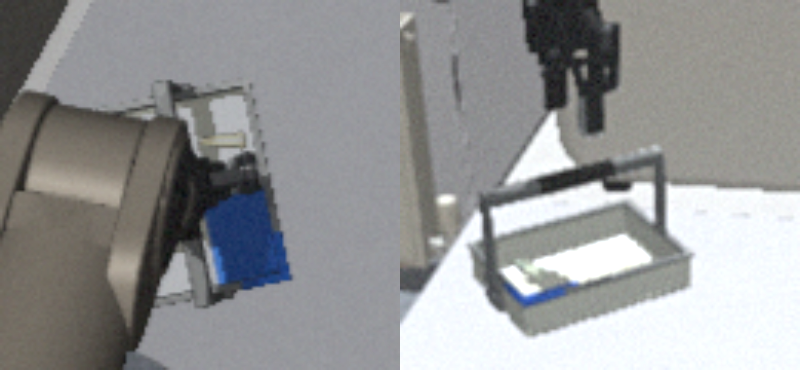

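The fingers straddle the sleeve, one on each side of the bar. I'll descend and grip.

>>> servo_tool(
  deltas="0 0.0005 -0.01 0 0 0 0.06; 0 0.0005 -0.01 0 0 0 0.06; 0 0 -0.01 0 0 0 0.06; 0 0 -0.01 0 0 0 0.06; 0 0 -0.01 0 0 0 0.06; 0 0 -0.008 0 0 0 0.06; 0 0 -0.005 0 0 0 0.06; 0 0 0 0 0 0 0.06",
  squeeze=90,
)

```text
t: 3.03
position: [465.2, -182.3, 159.4]
tool_rot: [3.139, 0.001, -1.39]
contact_force: [-0.1, 0.8, 0.0]
finger_gap: 0.703
```

>>> servo_tool(
  deltas="0 0 0 0 0 0 0.03; 0 0 0 0 0 0 0.025; 0 0 0 0 0 0 0.02; 0 0 0 0 0 0 0.015; 0 0 0 0 0 0 0.01; 0 0 0 0 0 0 0.005; 0 0 0 0 0 0 0; 0 0 0 0 0 0 0; 0 0 0 0 0 0 0; 0 0 0 0 0 0 0",
)

```text
t: 3.87
position: [466.3, -182.6, 161.6]
tool_rot: [-3.141, -0.001, -1.391]
contact_force: [-1.1, 1.0, 4.9]
finger_gap: 0.146
```

>>> servo_tool(
  deltas="0 0 0.004 0 0 0 0; 0 0 0.006 0 0 0 0; 0 0 0.01 0 0 0 0; 0 0 0.015 0 0 0 0; 0 0 0.015 0 0 0 0; 0 0 0.015 0 0 0 0; 0 0 0.015 0 0 0 0; 0 0 0.01 0 0 0 0; 0 0 0.005 0 0 0 0; 0 0 0 0 0 0 0",
)

```text
t: 4.7
position: [466.5, -182.7, 257.2]
tool_rot: [-3.14, -0.001, -1.391]
contact_force: [0.2, -0.9, -3.3]
finger_gap: 0.145
```

>>> servo_tool(
  deltas="0 -0.005 0 0 0 0 0; 0 -0.01 0.005 0 0 0 0; 0 -0.012 0.005 0 0 0 0; 0 -0.012 0.005 0 0 0 0; 0 -0.012 0.005 0 0 0 0; 0 -0.012 0.005 0 0 0 0; 0 -0.012 0 0 0 0 0; 0 -0.01 0 0 0 0 0; 0 -0.005 0 0 0 0 0; 0 0 0 0 0 0 0",
)

```text
t: 5.53
position: [465.5, -274.2, 280.5]
tool_rot: [3.141, -0.0, -1.393]
contact_force: [0.1, -0.1, -2.9]
finger_gap: 0.143
```

Run:
```python
from h import *
b=snap('side');s=get_state();print(s['position'],s['tool_rot'],s['contact_force'],s['finger_gap'])
save('e.png',cv2.resize(b['pixels'][60:270,150:430],(800,600)))
```

```text
[ 465.68651788 -272.8871896   280.44965091] [ 3.14090561e+00  8.59566915e-04 -1.39150730e+00] [-0.53742792  0.04709979 -2.61408399] 0.1417115342776791
```

View pics/e.png

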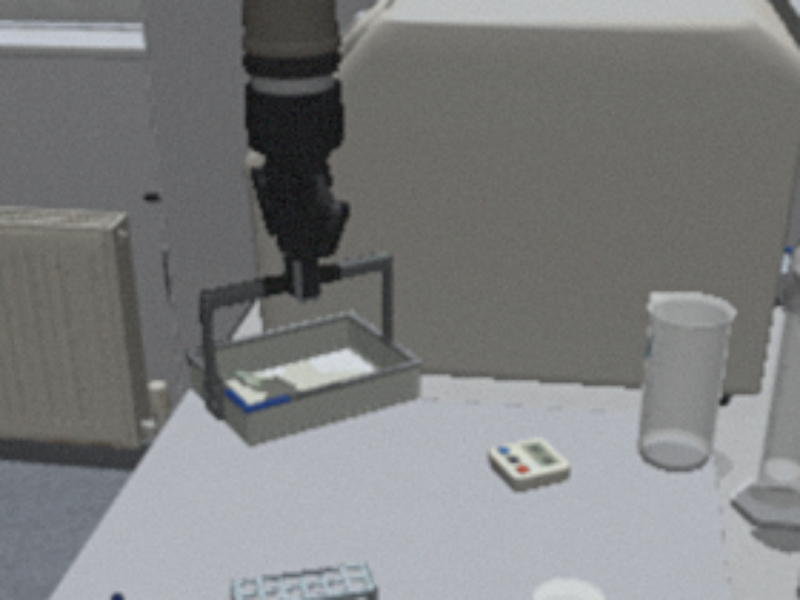

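The tray is off the bench, level, and clear of everything. Now I'll tilt it toward -y (y axis rising), then toward -x.

>>> servo_tool(
  deltas="0 -0.002 0 0.98 0.18 0 0; 0 -0.004 0 1.97 0.36 0 0; 0 -0.004 0 1.97 0.36 0 0; 0 -0.004 0 1.97 0.36 0 0; 0 -0.004 0 1.97 0.36 0 0; 0 -0.004 0 1.97 0.36 0 0; 0 -0.004 0 1.97 0.36 0 0; 0 -0.004 0 1.97 0.36 0 0; 0 -0.004 0 1.97 0.36 0 0; 0 -0.004 0 1.97 0.36 0 0",
)

```text
t: 6.42
position: [466.4, -310.3, 280.9]
tool_rot: [-3.141, 0.334, -1.389]
contact_force: [0.3, -0.8, -2.5]
finger_gap: 0.142
```

>>> servo_tool(
  deltas="0 -0.004 0 1.97 0.36 0 0; 0 -0.004 0 1.97 0.36 0 0; 0 -0.004 0 1.97 0.36 0 0; 0 -0.002 0 0.98 0.18 0 0; 0 0 0 0 0 0 0; 0 0 0 0 0 0 0; 0 0 0 0 0 0 0; 0 0 0 0 0 0 0; 0 0 0 0 0 0 0; 0 0 0 0 0 0 0",
)

```text
t: 7.25
position: [466.1, -324.1, 281.3]
tool_rot: [-3.142, 0.454, -1.39]
contact_force: [0.7, 0.2, -3.7]
finger_gap: 0.145
```

>>> servo_tool(
  deltas="-0.002 0 0 0.18 -0.98 0 0; -0.004 0 0 0.36 -1.97 0 0; -0.004 0 0 0.36 -1.97 0 0; -0.004 0 0 0.36 -1.97 0 0; -0.004 0 0 0.36 -1.97 0 0; -0.004 0 0 0.36 -1.97 0 0; -0.004 0 0 0.36 -1.97 0 0; -0.004 0 0 0.36 -1.97 0 0; -0.004 0 0 0.36 -1.97 0 0; -0.004 0 0 0.36 -1.97 0 0",
)

```text
t: 8.08
position: [427.3, -324.6, 281.1]
tool_rot: [-2.774, 0.427, -1.232]
contact_force: [-0.9, -0.0, -3.8]
finger_gap: 0.141
```

>>> servo_tool(
  deltas="-0.004 0 0 0.36 -1.97 0 0; -0.004 0 0 0.36 -1.97 0 0; -0.004 0 0 0.36 -1.97 0 0; -0.004 0 0 0.36 -1.97 0 0; -0.002 0 0 0.18 -0.98 0 0; 0 0 0 0 0 0 0; 0 0 0 0 0 0 0; 0 0 0 0 0 0 0; 0 0 0 0 0 0 0; 0 0 0 0 0 0 0",
)

```text
t: 8.92
position: [410.5, -324.3, 281.1]
tool_rot: [-2.607, 0.397, -1.164]
contact_force: [-0.1, -0.3, -3.3]
finger_gap: 0.142
```

Run:
```python
from h import *
from scipy.spatial.transform import Rotation as R
a=snap('top');b=snap('side');s=get_state();print(s['position'],s['tool_rot'],s['contact_force'],s['finger_gap'])
M=R.from_euler('xyz',s['tool_rot']).as_matrix()
T=np.stack([-M[:,1],-M[:,0],-M[:,2]],1)
print('tray axes rise',np.degrees(np.arcsin(T[2,:2])),np.linalg.det(T))
o=s['position']-T@[0,0,159];K=a['K'];V=a['view']
tl=[]
for n in 'ab':
    c={'a':a,'b':b}[n];q=c['view'][:3,:3]@(o+T@[0,0,20])+c['view'][:3,3];q=c['K']@q;x,y=(q[:2]/q[2]).astype(int)
    print(n,x,y);x0=max(0,x-60);y0=max(0,y-75)
    tl.append(cv2.resize(c['pixels'][y0:y0+150,x0:x0+120],(400,500),interpolation=cv2.INTER_CUBIC))
save('f.png',np.clip(np.hstack(tl)*1.4,0,255).astype(np.uint8))
```

```text
[ 410.33875895 -324.34764312  281.00659342] [-2.60695011  0.3976534  -1.16419967] [-0.7061936  -0.26740346 -2.95711759] 0.1458246841262107
tray axes rise [28.01974129 22.78386174] 1.0000000000000004
a 258 245
b 250 175
```

View pics/f.png

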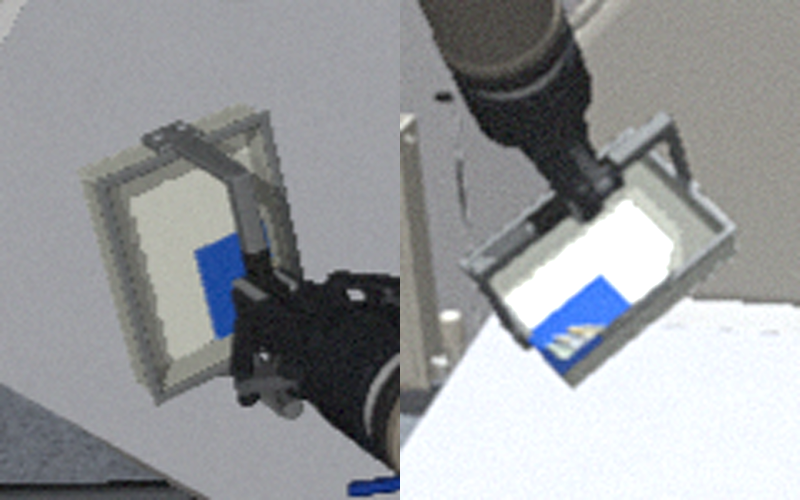

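The side view (right) shows the tubes bunched in the blue corner near (575,340), and the rest of the floor is empty. I'll compute where the corner is now and the shift needed, and cross-check the tray pose against the depth image.

```bash
cat >> h.py <<'E'
from scipy.spatial.transform import Rotation as R
def pose():
    s=get_state();M=R.from_euler('xyz',s['tool_rot']).as_matrix()
    T=np.stack([-M[:,1],-M[:,0],-M[:,2]],1);return T,s['position']-T@[0,0,159]
def check(c,T,o):
    L=(cloud(c)-o)@T; p=c['pixels'].astype(int)
    bl=(p[...,2]>p[...,0]+50)&(np.abs(L)<[90,70,60]).all(-1)
    Q=L[bl];print('blue in tray frame',len(Q),np.nanpercentile(Q,[3,50,97],0).round(1).tolist())
    fl=(np.abs(L[...,0])<74)&(np.abs(L[...,1])<54)&(abs(L[...,2]-4)<12);Q=L[fl];A=np.c_[Q[:,:2],np.ones(len(Q))]
    k=np.linalg.lstsq(A,Q[:,2],rcond=None)[0];print('floor fit',k.round(3),len(Q))
    return L
E
python3 - <<'E'
from h import *
T,o=pose();c=o+T@[-76,-56,4]
print('corner',c.round(),'need',(np.array([413,-428,85])-c).round())
for n in('top','side'): check(load(n),T,o)
E
```

```text
corner [ 417. -305.  101.] need [  -4. -123.  -16.]
blue in tray frame 264 [[-73.3, -33.3, -3.6], [-32.9, -15.5, -0.1], [-9.6, -4.3, 3.0]]
floor fit [-0.005 -0.008 -0.666] 1748
blue in tray frame 352 [[-82.4, -62.3, 0.9], [-40.7, -21.3, 4.4], [-10.3, -4.2, 37.0]]
floor fit [-0.019 -0.029  3.365] 1828
```

>>> servo_tool(
  deltas="0 -0.003 0 0 0 0 0; 0 -0.006 0 0 0 0 0; 0 -0.009 0 0 0 0 0; 0 -0.01 0 0 0 0 0; 0 -0.01 0 0 0 0 0; -0.001 -0.01 0 0 0 0 0; -0.001 -0.01 0 0 0 0 0; -0.001 -0.01 0 0 0 0 0; -0.001 -0.01 0 0 0 0 0; 0 -0.01 0 0 0 0 0",
)

```text
t: 9.85
position: [405.6, -413.8, 280.8]
tool_rot: [-2.607, 0.398, -1.166]
contact_force: [0.4, 0.7, -2.2]
finger_gap: 0.146
```

>>> servo_tool(
  deltas="0 -0.01 0 0 0 0 0; 0 -0.01 -0.002 0 0 0 0; 0 -0.008 -0.003 0 0 0 0; 0 -0.005 -0.003 0 0 0 0; 0 -0.002 -0.003 0 0 0 0; 0 0 -0.003 0 0 0 0; 0 0 -0.002 0 0 0 0; 0 0 0 0 0 0 0; 0 0 0 0 0 0 0; 0 0 0 0 0 0 0",
)

```text
t: 10.68
position: [406.2, -447.2, 265.2]
tool_rot: [-2.607, 0.398, -1.164]
contact_force: [1.1, -0.1, -2.3]
finger_gap: 0.143
```

Run:
```python
from h import *
a=snap('top');b=snap('side');T,o=pose();c=o+T@[-76,-56,4];s=get_state()
print('corner',c.round(1),'off rack',(c-[413,-428,0]).round(1),'rise',np.degrees(np.arcsin(T[2,:2])).round(1),s['contact_force'].round(1),np.abs(s['joint_vel']).max())
check(a,T,o);L=check(b,T,o)
p=b['pixels'].astype(int)
# things standing proud of the floor, inside walls, in corner frame
m=(np.abs(L[...,0])<72)&(np.abs(L[...,1])<52)&(L[...,2]>9)&(L[...,2]<35)
Q=L[m]+[76,56,-4];print('proud',m.sum(),np.percentile(Q,[0,5,50,95,100],0).round().tolist())
W=cloud(a);z=W[...,2];v,u=np.indices(z.shape)
for n,(x0,x1,y0,y1,h) in dict(timer=(255,295,140,175,10),petri=(340,375,165,197,8),pen=(295,360,300,325,5)).items():
    k=(u>x0)&(u<x1)&(v>y0)&(v<y1)&(z>h)&(z<40);print(n,k.sum(),cv2.minAreaRect(W[k][:,:2].astype(np.float32))[0])
q=b['K']@(b['view'][:3,:3]@(o+T@[-30,-20,10])+b['view'][:3,3]);x,y=(q[:2]/q[2]).astype(int);print(x,y)
i=np.hstack([cv2.resize(b['pixels'][y-75:y+75,x-60:x+60],(400,500),interpolation=cv2.INTER_CUBIC),cv2.resize(b['pixels'][y-30:y+30,x-24:x+24],(400,500),interpolation=cv2.INTER_CUBIC)])
save('g.png',i)
```

```text
corner [ 412.7 -428.2   84.9] off rack [-0.3 -0.2 84.9] rise [28.  22.8] [ 0.6  0.8 -3.1] 0.015252024139760668
blue in tray frame 354 [[-74.4, -49.2, -3.0], [-33.6, -20.9, -0.3], [-10.0, -4.5, 2.8]]
floor fit [-0.016 -0.015 -0.664] 1730
blue in tray frame 456 [[-82.5, -61.7, 0.4], [-40.2, -22.4, 4.0], [-11.2, -4.2, 36.3]]
floor fit [-0.023 -0.037  2.99 ] 2110
proud 106 [[5.0, 9.0, 5.0], [5.0, 10.0, 6.0], [20.0, 18.0, 8.0], [36.0, 30.0, 11.0], [41.0, 34.0, 12.0]]
timer 595 (677.6409301757812, -287.3720703125)
petri 419 (610.9373779296875, -492.02435302734375)
pen 206 (285.2779846191406, -407.841552734375)
260 219
```

View pics/g.png

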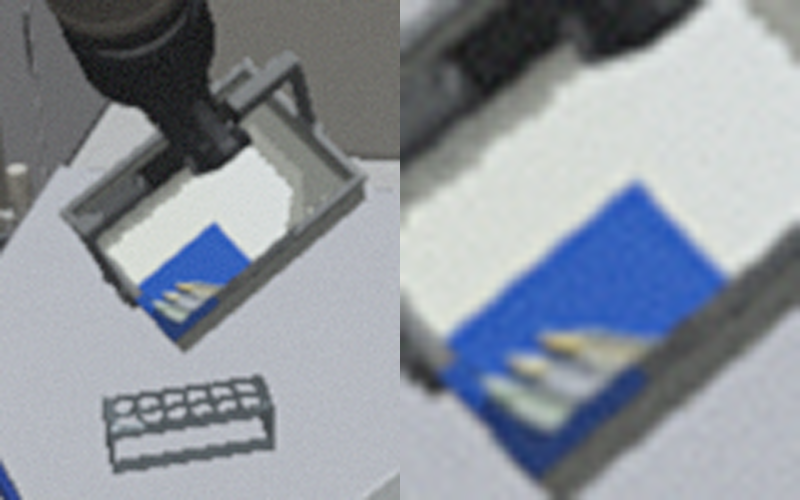

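All three tubes lie side by side on the blue pad near (565,370) in the enlarged crop. The tray hangs clear above the rack, so I'm handing in.

>>> servo_tool(
  deltas="0 0 0 0 0 0 0; 0 0 0 0 0 0 0; 0 0 0 0 0 0 0; 0 0 0 0 0 0 0; 0 0 0 0 0 0 0; 0 0 0 0 0 0 0",
)

```text
t: 11.28
position: [406.0, -447.5, 264.9]
tool_rot: [-2.607, 0.398, -1.165]
contact_force: [-0.5, -0.1, -3.5]
finger_gap: 0.14
```

Run:
```python
from h import *
T,o=pose();print((o+T@[-76,-56,4]).round(1),get_state()['finger_gap']);print(close_job())
```

```text
[ 412.5 -428.3   84.6] 0.14019346459886103
the job is handed in; nothing more can be done
None
```

I gripped the tray by its handle bar at 90 N, lifted it, and tilted it toward -y and then -x. I then moved the blue corner over the pale-blue rack and handed in at about 11.3 s, still holding it there. The hand-in gives no verdict, so what follows is from my own last checks:

- **Corner position:** it is within about 1 mm (level) of the rack centre I measured and 85 mm above the bench, roughly 40 mm clear of the rack top.
- **Tilt:** the tray's x axis rises 28° and its y axis 23° from the blue corner. These figures, like the corner position, come from the tool pose. The depth images agree to within about 2° and 3–5 mm.
- **Tubes:** all three lie side by side on the blue pad, within about 41 x 34 mm of the corner. Nothing was spilled.
- **Bystanders:** the timer, petri dish and pen moved less than 1 mm in the images.
- **Odd reading:** the gripper shows about 12 mm of opening on a 15 mm bar. I put this down to the rubber sleeve compressing or the gauge. The opening stayed steady and I saw no slip.

No check failed.

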